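# Free the second door of a tea-bar cupboard

## Robot

A 6-joint arm with a two-finger parallel gripper is mounted at the origin on the work surface. World frame = base frame: x ahead of the robot, y to its left, z up, the work surface at z = 0. Lengths are in m, angles in rad, forces in N, time in s.
With the tool pointing down it reaches from about 0.35 to 0.775 m from the base axis. Payload 7.3 kg.
Tool frame: the origin (TCP) lies midway between the tips of the shut fingers; the grasp point (between the pads) lies 19 mm behind it; z points along the fingers, y is the line along which they close (so a half turn about z gives the same grasp; the last joint's range is limited). The gripper opens to 92 mm and grips with 3 to 60 N. Pads are 19 mm wide; open, the fingers measure 130 mm over their backs; the gripper's body (75 mm by 190 mm) begins 47 mm behind the grasp point.
Start: joints at [-1.306, 0.342, 1.524, -0, 1.275, -0.146], TCP at [0.21, -0.481, 0.227] pointing down, gripper open.
Joint ranges: [-2.53, 2.53], [-0.77, 2.02], [0.04, 2.7], [-1, 4.14], [0.28, 2.66], [-3.11, 3.11]. Speed limits (rad/s): [2.57, 2.57, 3.14, 3.14, 3.14, 3.14].

## Interface

Orientations are given as a rotation vector (axis times angle).
In Python, from bench import status, get_image, camera_params, hand_in gives the robot as it stands.
- The arm moves only by the shell command python3 -m crank 'ROWS' [OPENING] [FORCE]. ROWS is JSON, a list of rows, each an object of numbers: "dx", "dy", "dz": the shift along the tool's x, y, z in m; "wx", "wy", "wz": the turn, a rotation vector about the tool's x, y, z in rad. A call has 1 to 5 rows; each row shifts and turns the commanded pose from where the row before left it, along the tool's axes as they then stand; what a row does not reach is not made up. A row lasts 1/10 s, in which the tool goes at most 50 mm and 8.59 degrees, less where a joint would pass 70% of its speed; a pose out of reach is approached as far as the arm can. A call is refused whole if a number of a shift passes 0.05 or a number of a turn 0.15, either way. A call with a gripper value outside its range is refused whole. OPENING is the closure, from 0 (fully open) to 1 (shut), set as the call begins (- or left out, the last holds). The fingers move at their own pace and stop on an object; FORCE is the grip in N (left out, the last holds). Time passes only in rows, so rows that do not move let the fingers close. It gives the time, the measured TCP pose, the force, the opening and the grip force at its end, in the units of the state.
- status.observe(): the state, without advancing time (a new reading comes with each control period).
- get_image(name): name is "scene" or "top"; returns the picture (400x640x3 uint8, red, green, blue); there is no depth.
- camera_params(name): a dict with "fx", "fy", "cx", "cy" (pixels), "view" (4x4, takes a point from world to camera coordinates). Camera axes: x right, y down, z forward; pixel columns grow to the right and rows downward; lengths in m; the calibration is good to about 2 mm. A picture is of the moment at which its call begins. camera_params takes no time and is no camera call.
- hand_in(): hands the job in; it is judged then, once.
The state is a dict: "time_s": time; "q": joint angles; "joint_velocities": joint speeds; "joint_torque": joint torques, N m; "tcp_pos": TCP position; "tool_rot": TCP orientation; "wrist_force": force on the tool from outside, world axes, zero at the start; "wrist_torque": the same for the moment, N m; "opening": finger opening in m; "finger_force": force on a finger pad.
Only numpy, scipy, OpenCV 4.12 (cv2) and the standard library are available. Lean on these libraries where they do the work, as an engineer would, in place of code of your own. Each camera call takes 0.05 s, during which the arm holds its last target. There are 200 camera calls.

## Task

On the tea bar stands a small oak cupboard with a pair of doors. Free its second, passive door: first swing the active door, the one that carries the brass hood, wide open to about a right angle, then take the red knob of the flush bolt which the hood was covering and raise it fully, so that it stays up with the active door still open. Leave the white pitcher standing where it is.

Things in the scene. Friction and masses are not known exactly. Their poses are not given: they have to be found in the camera images.
- cupboard: (All sizes in mm.) Fixed oak cupboard 160 deep (x), 360 wide (y), 240 high, top bare; origin: centre of underside. Doors on its -x side, 20 to 240 up, shut fronts at x = -98. Active door y -180 to -2, vertical hinge line at x = -98, y = -180. Passive door y 2 to 180, hinged at y = +180, held shut by the bolt; its pull at y = +80, a like bar, is a bystander.
- active_door (a joint): Opening of the active door, rad: 0 shut to 1.75, counter-clockwise from above, out to the cupboard's -x side. Light friction, stays where left; may start a little ajar. The brass hood on its free top corner, 72 mm wide, 58 mm above the door's top and 52 mm past its free edge, hides the bolt's knob from above, in front and the end until the door opens.
- active_pull (a point): Point on the axis of the active door's pull, 22 mm below its top end. Upright round dark steel bar, 12 diameter, 150 long, its top 50 above the cupboard's top (290 up), axis 40 out from the door's face and 100 along the door from the hinge line. Free all round for 60 from its top, thin posts to the door below. Pinch it from above; it turns between the fingers as the door swings.
- flush_bolt (a joint): Lift of the passive door's flush bolt, m: 0 down (engaged in the sill), 0.03 fully raised (released, against its stop). Slides straight up with about 4 N including its weight and stays where it is left. Under the shut hood it can rise only 7 mm.
- bolt_knob (a point): Centre of the bolt's red knob: upright cylinder, 20 mm diameter, 30 mm high, on a thin stem over the passive door's top edge near where the doors meet (cupboard x = -89, y = +22). Bolt down: centre 30 mm above the cupboard's top, underside 15 above it. Rises with the bolt.
- pitcher: White ceramic pitcher, 110 mm high and 72 mm across, loose bystander on the counter; the origin is the centre of its underside.

How it is judged:
By the outcome, as a careful person would: the job done as asked, in the order asked, and still so for the second after the job is handed in, with the robot touching nothing.
It also fails if it takes over 40 s, if anything falls off the work surface, if the arm or the gripper's body presses on something with over 40 N, if the wrist force passes 120 N, or if a joint passes its speed limit or range.

## Working session

There is one attempt and no reset: what is moved stays moved. The work goes in short steps, Python scripts to look and compute and a shell command to move; the robot and the scene stay as the last step left them, time stands still between calls to the robot, and variables do not carry over. Pictures are saved under pics/ and viewed, at most 10 in all, crops included, and the job is handed in when it is done.

```bash
mkdir -p pics; ls; python3 - <<'E'
from bench import status, get_image, camera_params
import cv2, numpy as np
np.set_printoptions(precision=4,suppress=True)
for n in("scene","top"):
    im=get_image(n); cv2.imwrite(f"pics/{n}0.png",im[:,:,::-1])
    p=camera_params(n); print(n,[p[k] for k in("fx","fy","cx","cy")]); print(np.array(p["view"]))
s=status.observe(); print({k:s[k] for k in("time_s","tcp_pos","tool_rot","opening","wrist_force")})
E
```

```text
pics
scene [492.18862841442706, 492.18862841442706, 322.4865360774018, 201.73548551234416]
[[-0.9996 -0.026  -0.0085  0.5437]
 [-0.0217  0.9427 -0.3328 -0.0007]
 [ 0.0167 -0.3325 -0.943   1.2851]
 [ 0.      0.      0.      1.    ]]
top [482.46674030706583, 482.46674030706583, 322.6913440440342, 200.5342014512722]
[[-0.0163 -0.9999  0.0018  0.0989]
 [-0.9876  0.0159 -0.1562  0.5802]
 [ 0.1562 -0.0044 -0.9877  1.3607]
 [ 0.      0.      0.      1.    ]]
{'time_s': 0.1, 'tcp_pos': array([ 0.2096, -0.481 ,  0.2261]), 'tool_rot': array([-3.0742, -0.6405,  0.0001]), 'opening': 0.09204129077872449, 'wrist_force': array([ 0.1456,  0.1494, -0.2865])}
```

View pics/scene0.png

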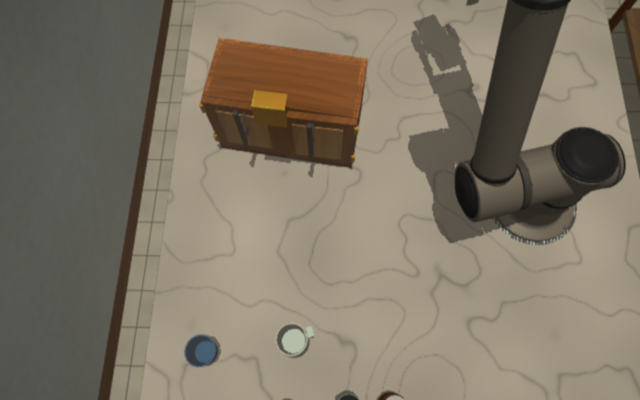

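View pics/top0.png

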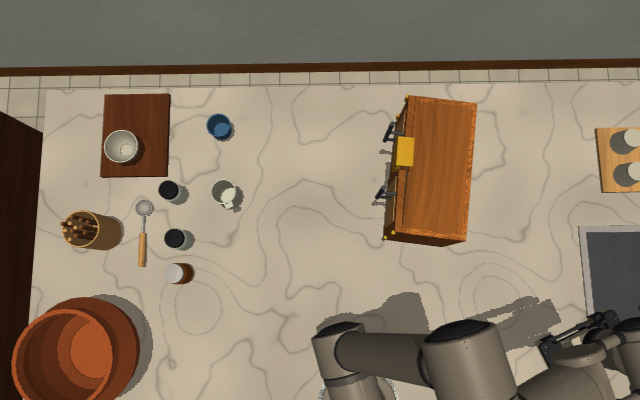

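The cupboard's doors face world +y, on the left in the top view. The active door is the end nearer the robot, with its pull near top (382,192), the hood near (405,150) and the pitcher near (225,193). I'll enlarge both views to pick out the corners.

```bash
python3 - <<'E'
import cv2
a=cv2.imread("pics/top0.png")[88:253,365:485]; cv2.imwrite("pics/topc.png",cv2.resize(a,None,fx=3.6,fy=3.6,interpolation=cv2.INTER_CUBIC))
a=cv2.imread("pics/scene0.png")[32:182,190:380]; cv2.imwrite("pics/scenec.png",cv2.resize(a,None,fx=4,fy=4,interpolation=cv2.INTER_CUBIC))
E
```

```text
(no output)
```

View pics/topc.png

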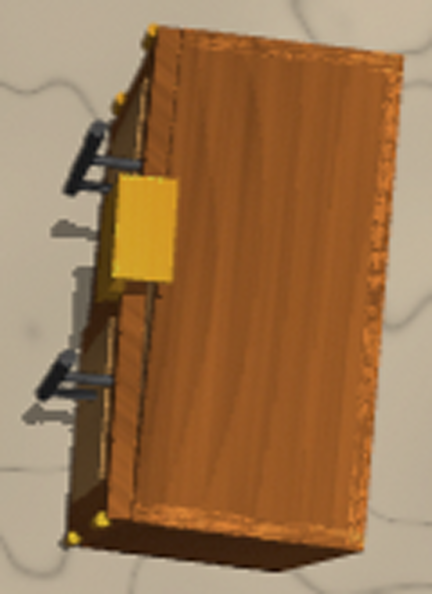

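View pics/scenec.png

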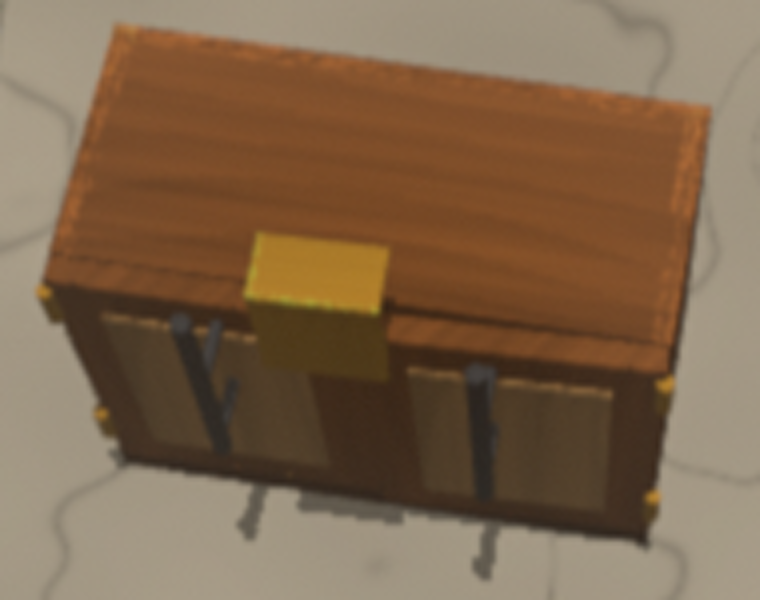

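The top crop shows the roof corners at (158,26), (403,55), (362,550) and (105,518), and the active pull's top at about (68,353). In the scene crop the roof corners are at (45,283), (118,25), (711,107) and (670,372), and the pull's top is at about (478,370). The active door is slightly ajar.

```bash
cat > h.py <<'E'
import numpy as np, cv2
from bench import status, get_image, camera_params
from scipy.optimize import least_squares
from scipy.spatial.transform import Rotation as R
np.set_printoptions(precision=4,suppress=True)
C={n:camera_params(n) for n in("scene","top")}
def proj(n,P):
    p=C[n]; V=np.array(p["view"]); c=np.atleast_2d(P)@V[:3,:3].T+V[:3,3]
    return np.c_[p["fx"]*c[:,0]/c[:,2]+p["cx"],p["fy"]*c[:,1]/c[:,2]+p["cy"]]
def ray(n,uv,z):
    p=C[n]; V=np.array(p["view"]); Rm=V[:3,:3]; o=-Rm.T@V[:3,3]
    d=Rm.T@np.array([(uv[0]-p["cx"])/p["fx"],(uv[1]-p["cy"])/p["fy"],1]); return o+d*(z-o[2])/d[2]
def cup(pose,P):
    a=pose[2]; P=np.atleast_2d(P); c,s=np.cos(a),np.sin(a)
    return np.c_[pose[0]+c*P[:,0]-s*P[:,1],pose[1]+s*P[:,0]+c*P[:,1],P[:,2]]
def door(th,along,out):  # door frame -> cupboard xy; hinge (-.098,-.18), ccw opening
    c,s=np.cos(th),np.sin(th); v=np.array([-out,along])
    return np.array([-.098+c*v[0]-s*v[1],-.18+s*v[0]+c*v[1]])
E
python3 - <<'E'
from h import *
L=np.array([[-.098,.18,.24],[.08,.18,.24],[.08,-.18,.24],[-.098,-.18,.24]])
t=np.array([[158,26],[403,55],[362,550],[105,518],[68,353]]); t=(t+.5)/3.6-.5+[365,88]
s=np.array([[45,283],[118,25],[711,107],[670,372],[478,370]]); s=(s+.5)/4-.5+[190,32]
f=lambda q:np.r_[(proj("top",cup(q,L))-t[:4]).ravel(),(proj("scene",cup(q,L))-s[:4]).ravel()]
r=least_squares(f,[.55,-.1,-1.57]); print(r.x, r.fun.reshape(-1,2))
g=lambda P:np.r_[(proj("top",P)-t[4:])[0],(proj("scene",P)-s[4:])[0]]
k=least_squares(g,[.5,0,.29]); print("pull top",k.x,k.fun)
for th in np.arange(0,.3,.05):
    d=door(th,.1,.04); print(th,cup(r.x,[*d,.29]))
np.save("pose.npy",r.x)
pc=ray("top",(225,193),.11);print("pitcher~",pc)
print("knob",cup(r.x,[-.089,.022,.27]))
E
```

```text
[ 0.6324 -0.2075 -1.713 ] [[-0.4357  0.2976]
 [-0.1064  0.5126]
 [ 0.2216  1.0118]
 [ 0.0628  0.8787]
 [-1.2318 -0.4216]
 [-0.9364 -0.2858]
 [ 0.2416 -0.2212]
 [-0.5032  0.3319]]
pull top [ 0.5729 -0.0551  0.2967] [-0.3412  1.1603 -0.9809 -0.3925]
0.0 [[ 0.5727 -0.0595  0.29  ]]
0.05 [[ 0.5713 -0.0543  0.29  ]]
0.1 [[ 0.5697 -0.0492  0.29  ]]
0.15000000000000002 [[ 0.5677 -0.0442  0.29  ]]
0.2 [[ 0.5656 -0.0392  0.29  ]]
0.25 [[ 0.5632 -0.0344  0.29  ]]
pitcher~ [0.5971 0.3615 0.11  ]
knob [[ 0.6667 -0.1225  0.27  ]]
```

```bash
python3 -m crank '[{"dz":-0.036,"wz":-0.127},{"dz":-0.036,"wz":-0.127},{"dz":-0.036,"wz":-0.127},{"dz":-0.036,"wz":-0.127},{"dz":-0.036,"wz":-0.127}]' 0.45 40; cat >> h.py <<'E'
def to(target):  # world target TCP -> total tool-axis shift
    s=status.observe(); Rt=R.from_rotvec(s["tool_rot"]); d=np.array(target)-s["tcp_pos"]
    print("tcp",s["tcp_pos"],"open",s["opening"],"F",s["wrist_force"],"t",s["time_s"],"axes\n",Rt.as_matrix().T,"\nshift",Rt.inv().apply(d),"rows",np.linalg.norm(d)/.045)
E
python3 -c "
from h import *
to([.5715,-.055,.40])"
```

```text
tcp [ 0.2096 -0.481   0.2261] open 0.09204129077872449 F [ 0.1456  0.1494 -0.2865] t 0.1 axes
 [[ 0.9168  0.3994  0.0002]
 [ 0.3994 -0.9168 -0.0013]
 [-0.0003  0.0013 -1.    ]] 
shift [ 0.5019 -0.2462 -0.1734] rows 13.008214452587525schema error: expected keys dx, dy, dz, wx, wy, wz
```

```bash
python3 -m crank '[{"dx":0,"dy":0,"dz":-0.036,"wx":0,"wy":0,"wz":-0.127},{"dx":0,"dy":0,"dz":-0.036,"wx":0,"wy":0,"wz":-0.127},{"dx":0,"dy":0,"dz":-0.036,"wx":0,"wy":0,"wz":-0.127},{"dx":0,"dy":0,"dz":-0.036,"wx":0,"wy":0,"wz":-0.127},{"dx":0,"dy":0,"dz":-0.036,"wx":0,"wy":0,"wz":-0.127}]' 0.45 40; 
python3 -c "
from h import *
to([.5715,-.055,.40])"
```

```text
time_s: 0.6
tcp_pos: [0.2096, -0.4809, 0.4079]
tool_rot: [-2.717, -1.576, -0.0]
wrist_force: [-0.2, -1.2, -0.0]
opening: 0.0567
finger_force: 0.0
tcp [ 0.2096 -0.4809  0.4079] open 0.05671052127663048 F [-0.1729 -1.1754 -0.0186] t 0.6 axes
 [[ 0.4967  0.8679  0.0004]
 [ 0.8679 -0.4967 -0.0004]
 [-0.0001  0.0006 -1.    ]] 
shift [0.5494 0.1026 0.0081] rows 12.421732556445273
```

```bash
for i in 1; do python3 -m crank '[{"dx":0.045,"dy":0.0085,"dz":0,"wx":0,"wy":0,"wz":0},{"dx":0.045,"dy":0.0085,"dz":0,"wx":0,"wy":0,"wz":0},{"dx":0.045,"dy":0.0085,"dz":0,"wx":0,"wy":0,"wz":0},{"dx":0.045,"dy":0.0085,"dz":0,"wx":0,"wy":0,"wz":0},{"dx":0.045,"dy":0.0085,"dz":0,"wx":0,"wy":0,"wz":0}]' | head -2; done
python3 -m crank '[{"dx":0.045,"dy":0.0085,"dz":0,"wx":0,"wy":0,"wz":0},{"dx":0.045,"dy":0.0085,"dz":0,"wx":0,"wy":0,"wz":0},{"dx":0.045,"dy":0.0085,"dz":0,"wx":0,"wy":0,"wz":0},{"dx":0.045,"dy":0.0085,"dz":0,"wx":0,"wy":0,"wz":0},{"dx":0.045,"dy":0.0085,"dz":0,"wx":0,"wy":0,"wz":0}]' | head -2
python3 -c "
from h import *
to([.5715,-.055,.36])"
```

```text
time_s: 1.1
tcp_pos: [0.36, -0.3063, 0.4065]
time_s: 1.6
tcp_pos: [0.5096, -0.1328, 0.4064]
tcp [ 0.5096 -0.1328  0.4064] open 0.050549063144959494 F [ 0.1374 -0.138   0.4784] t 1.6 axes
 [[ 0.5012  0.8653 -0.0003]
 [ 0.8653 -0.5012 -0.0005]
 [-0.0006  0.     -1.    ]] 
shift [0.0983 0.0146 0.0464] rows 2.4379222742216347
```

```bash
python3 -m crank '[{"dx":0.033,"dy":0.005,"dz":0.015,"wx":0,"wy":0,"wz":0},{"dx":0.033,"dy":0.005,"dz":0.015,"wx":0,"wy":0,"wz":0},{"dx":0.032,"dy":0.0046,"dz":0.016,"wx":0,"wy":0,"wz":0},{"dx":0,"dy":0,"dz":0,"wx":0,"wy":0,"wz":0}]' | head -2
python3 -c "
from h import *
to([.5715,-.055,.25])
a=get_image('top')[80:280,300:500,::-1]; b=get_image('scene')[20:220,170:370,::-1]
cv2.imwrite('pics/ab.png',cv2.resize(np.hstack([a,b]),None,fx=2,fy=2))"
```

```text
time_s: 2.0
tcp_pos: [0.5712, -0.0538, 0.3571]
tcp [ 0.5712 -0.0538  0.3571] open 0.05042323797456451 F [-1.4956 -0.2533 -1.0833] t 2.0 axes
 [[ 0.4977  0.8673 -0.0007]
 [ 0.8673 -0.4977 -0.0061]
 [-0.0056  0.0024 -1.    ]] 
shift [-0.0008  0.0015  0.107 ] rows 2.379070444041341
```

View pics/ab.png

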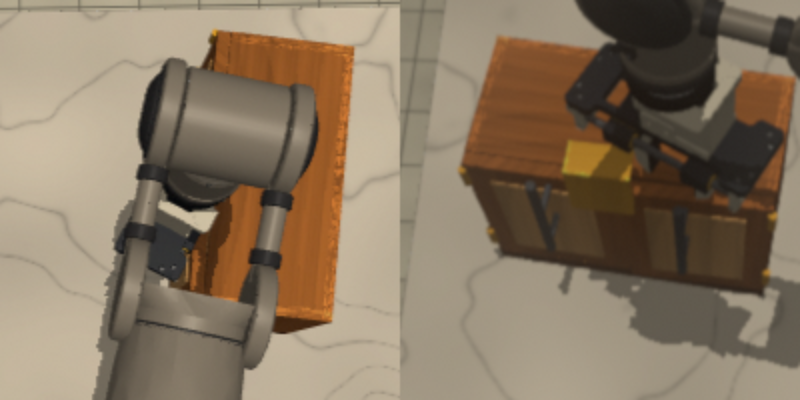

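The gripper hangs over the pull, with fingertips at about (640,155) and (735,195) in the right panel and the pull top at (680,212) between and below them. I'll descend and grip.

```bash
python3 -m crank '[{"dx":0,"dy":0.0015,"dz":0.03,"wx":0,"wy":0,"wz":0},{"dx":0,"dy":0,"dz":0.03,"wx":0,"wy":0,"wz":0},{"dx":0,"dy":0,"dz":0.025,"wx":0,"wy":0,"wz":0},{"dx":0,"dy":0,"dz":0.02,"wx":0,"wy":0,"wz":0},{"dx":0,"dy":0,"dz":0,"wx":0,"wy":0,"wz":0}]' 
python3 -m crank '[{"dx":0,"dy":0,"dz":0,"wx":0,"wy":0,"wz":0},{"dx":0,"dy":0,"dz":0,"wx":0,"wy":0,"wz":0},{"dx":0,"dy":0,"dz":0,"wx":0,"wy":0,"wz":0},{"dx":0,"dy":0,"dz":0,"wx":0,"wy":0,"wz":0}]' 1 25
python3 - <<'E'
from h import *
q=np.load("pose.npy"); s=status.observe(); p=s["tcp_pos"]; h=cup(q,[-.098,-.18,.25])[0]
Rt=R.from_rotvec(s["tool_rot"])
r0=p[:2]-h[:2]; print("hinge",h,"radius",np.hypot(*r0),"ang",np.arctan2(r0[1],r0[0]))
a0=np.arctan2(r0[1],r0[0]); th0=a0-(q[2]+np.pi/2+np.arctan2(.04,.1)); print("theta",th0)
rad=np.hypot(*r0); prev=p
for a in np.linspace(a0,a0+1.55-th0,16)[1:]:
    t=np.array([h[0]+rad*np.cos(a),h[1]+rad*np.sin(a),p[2]]); print(Rt.inv().apply(t-prev),t); prev=t
E
```

```text
time_s: 2.6
tcp_pos: [0.5702, -0.0589, 0.2539]
tool_rot: [-2.721, -1.565, 0.005]
wrist_force: [-1.2, -0.2, -0.3]
opening: 0.0503
finger_force: 0.0
time_s: 3.0
tcp_pos: [0.5721, -0.058, 0.2567]
tool_rot: [2.721, 1.568, 0.002]
wrist_force: [-0.2, 0.4, -0.1]
opening: 0.0231
finger_force: 0.0
hinge [ 0.4681 -0.0849  0.25  ] radius 0.10751483403945214 ang 0.2537160216080366
theta 0.015396655450321595
[ 0.0074 -0.0081 -0.    ] [ 0.5688 -0.0475  0.2567]
[ 0.0066 -0.0088 -0.    ] [ 0.5645 -0.0374  0.2567]
[ 0.0056 -0.0095 -0.    ] [ 0.5591 -0.0278  0.2567]
[ 0.0046 -0.01   -0.    ] [ 0.5528 -0.0188  0.2567]
[ 0.0036 -0.0104 -0.    ] [ 0.5456 -0.0105  0.2567]
[ 0.0025 -0.0107 -0.    ] [ 0.5376 -0.0029  0.2567]
[ 0.0014 -0.0109 -0.    ] [0.5288 0.0037 0.2567]
[ 0.0003 -0.011  -0.    ] [0.5195 0.0095 0.2567]
[-0.0009 -0.011  -0.    ] [0.5096 0.0142 0.2567]
[-0.002  -0.0108 -0.    ] [0.4992 0.018  0.2567]
[-0.0031 -0.0106 -0.    ] [0.4885 0.0206 0.2567]
[-0.0041 -0.0102 -0.    ] [0.4777 0.0221 0.2567]
[-0.0051 -0.0097 -0.    ] [0.4667 0.0226 0.2567]
[-0.0061 -0.0091 -0.    ] [0.4557 0.0219 0.2567]
[-0.007  -0.0085 -0.    ] [0.4449 0.02   0.2567]
```

```bash
python3 -m crank '[{"dx":0,"dy":0,"dz":0.005,"wx":0,"wy":0,"wz":0},{"dx":0,"dy":0,"dz":0,"wx":0,"wy":0,"wz":0},{"dx":0,"dy":0,"dz":0,"wx":0,"wy":0,"wz":0},{"dx":0,"dy":0,"dz":0,"wx":0,"wy":0,"wz":0},{"dx":0,"dy":0,"dz":0,"wx":0,"wy":0,"wz":0}]'
```

```text
time_s: 3.5
tcp_pos: [0.5719, -0.0577, 0.2502]
tool_rot: [-2.721, -1.569, 0.0]
wrist_force: [2.8, -0.2, -4.4]
opening: 0.0114
finger_force: 25.0
```

Gripped: the opening is 11.4 mm on the 12 mm bar. Next I swing along the arc.

```bash
python3 -m crank '[{"dx":0.0074,"dy":-0.0081,"dz":0,"wx":0,"wy":0,"wz":0},{"dx":0.0066,"dy":-0.0088,"dz":0,"wx":0,"wy":0,"wz":0},{"dx":0.0056,"dy":-0.0095,"dz":0,"wx":0,"wy":0,"wz":0},{"dx":0.0046,"dy":-0.01,"dz":0,"wx":0,"wy":0,"wz":0},{"dx":0.0036,"dy":-0.0104,"dz":0,"wx":0,"wy":0,"wz":0}]'
python3 -c "
from h import *
to([.5456,-.0105,.25])"
```

```text
time_s: 4.0
tcp_pos: [0.546, -0.0093, 0.2504]
tool_rot: [2.721, 1.57, 0.003]
wrist_force: [6.8, 1.7, -5.3]
opening: 0.0115
finger_force: 25.0
tcp [ 0.546  -0.0093  0.2504] open 0.011491238713799343 F [ 6.777   1.7369 -5.3477] t 4.0 axes
 [[ 0.5007  0.8656  0.0016]
 [ 0.8656 -0.5007  0.0013]
 [ 0.002   0.0007 -1.    ]] 
shift [-0.0012  0.0002  0.0004] rows 0.028485485278370054
```

Forces are small, so I continue.

```bash
python3 -m crank '[{"dx":0.0025,"dy":-0.0107,"dz":0,"wx":0,"wy":0,"wz":0},{"dx":0.0014,"dy":-0.0109,"dz":0,"wx":0,"wy":0,"wz":0},{"dx":0.0003,"dy":-0.011,"dz":0,"wx":0,"wy":0,"wz":0},{"dx":-0.0009,"dy":-0.011,"dz":0,"wx":0,"wy":0,"wz":0},{"dx":-0.002,"dy":-0.0108,"dz":0,"wx":0,"wy":0,"wz":0}]'
python3 -m crank '[{"dx":-0.0031,"dy":-0.0106,"dz":0,"wx":0,"wy":0,"wz":0},{"dx":-0.0041,"dy":-0.0102,"dz":0,"wx":0,"wy":0,"wz":0},{"dx":-0.0051,"dy":-0.0097,"dz":0,"wx":0,"wy":0,"wz":0},{"dx":-0.0061,"dy":-0.0091,"dz":0,"wx":0,"wy":0,"wz":0},{"dx":-0.007,"dy":-0.0085,"dz":0,"wx":0,"wy":0,"wz":0}]'
python3 -c "
from h import *
s=status.observe();q=np.load('pose.npy');r=(s['tcp_pos']-cup(q,[-.098,-.18,.25])[0])[:2]
print(np.hypot(*r),np.arctan2(r[1],r[0])-(q[2]+np.pi/2+np.arctan2(.04,.1)))"
```

```text
time_s: 4.5
tcp_pos: [0.4982, 0.0185, 0.2507]
tool_rot: [2.721, 1.569, 0.0]
wrist_force: [4.2, 0.6, -3.8]
opening: 0.0114
finger_force: 25.0
time_s: 5.0
tcp_pos: [0.4437, 0.02, 0.251]
tool_rot: [2.721, 1.569, 0.001]
wrist_force: [3.8, -1.1, -1.0]
opening: 0.0112
finger_force: 25.0
0.1077141294496937 1.5603709019159027
```

```bash
python3 -m crank '[{"dx":0,"dy":0,"dz":0,"wx":0,"wy":0,"wz":0},{"dx":0,"dy":0,"dz":0,"wx":0,"wy":0,"wz":0}]' | head -2
python3 -m crank '[{"dx":0,"dy":0,"dz":0,"wx":0,"wy":0,"wz":0},{"dx":0,"dy":0,"dz":0,"wx":0,"wy":0,"wz":0},{"dx":0,"dy":0,"dz":0,"wx":0,"wy":0,"wz":0},{"dx":0,"dy":0,"dz":0,"wx":0,"wy":0,"wz":0},{"dx":0,"dy":0,"dz":0,"wx":0,"wy":0,"wz":0}]' 0.5 20
python3 -m crank '[{"dx":0,"dy":0,"dz":-0.02,"wx":0,"wy":0,"wz":0},{"dx":0,"dy":0,"dz":-0.03,"wx":0,"wy":0,"wz":0},{"dx":0,"dy":0,"dz":-0.04,"wx":0,"wy":0,"wz":0},{"dx":0,"dy":0,"dz":-0.04,"wx":0,"wy":0,"wz":0},{"dx":0,"dy":0,"dz":-0.03,"wx":0,"wy":0,"wz":0}]'
python3 -c "
from h import *
to([.6667,-.1225,.36])
for n in ('top','scene'): cv2.imwrite(f'pics/{n}1.png',get_image(n)[:,:,::-1])
a=cv2.imread('pics/top1.png')[80:280,300:500]; b=cv2.imread('pics/scene1.png')[20:220,170:370]
cv2.imwrite('pics/ab1.png',cv2.resize(np.hstack([a,b]),None,fx=2,fy=2))
k=cup(np.load('pose.npy'),[-.089,.022,.27])
print(proj('top',k),proj('scene',k))
for n in('top','scene'):
  im=cv2.imread(f'pics/{n}1.png').astype(int); m=(im[...,2]>110)&(im[...,1]<60)&(im[...,0]<60); ys,xs=np.nonzero(m); print(n,len(xs),xs.mean() if len(xs) else 0,ys.mean() if len(xs) else 0,xs.min(initial=999),xs.max(initial=0),ys.min(initial=999),ys.max(initial=0))
"
```

```text
time_s: 5.2
tcp_pos: [0.4439, 0.0201, 0.251]
time_s: 5.7
tcp_pos: [0.4445, 0.0203, 0.2506]
tool_rot: [-2.722, -1.569, 0.0]
wrist_force: [-0.3, -0.4, -0.2]
opening: 0.0443
finger_force: 0.0
time_s: 6.2
tcp_pos: [0.4446, 0.0203, 0.4132]
tool_rot: [2.72, 1.568, 0.003]
wrist_force: [0.2, -0.5, 0.1]
opening: 0.0457
finger_force: 0.0
tcp [0.4446 0.0203 0.4132] open 0.04568822836929685 F [ 0.2039 -0.5206  0.0679] t 6.2 axes
 [[ 0.5012  0.8654  0.0009]
 [ 0.8653 -0.5012  0.0024]
 [ 0.0025 -0.0004 -1.    ]] 
shift [-0.0123  0.2636  0.0539] rows 5.985424386990183
[[407.596  151.2615]] [[267.0268 101.4822]]
top 419 137.3365155131265 349.54653937947495 11 413 146 399
scene 59 266.03389830508473 97.72881355932203 262 271 94 101
```

View pics/ab1.png

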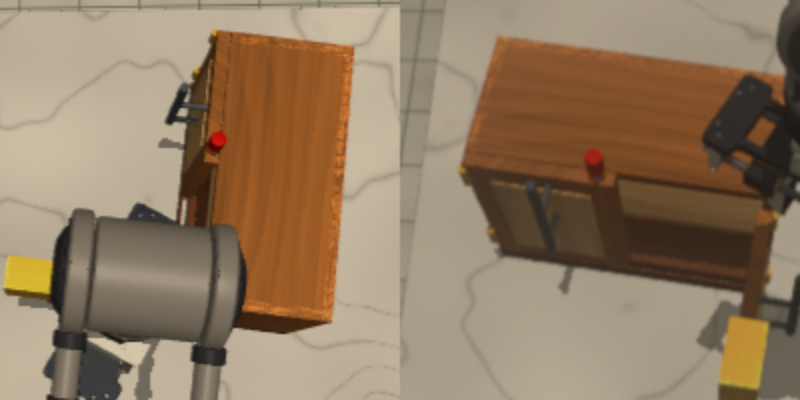

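The active door stands at about a right angle and the knob is exposed, near top (408,151) and scene (267,100). I'll triangulate it.

```bash
python3 - <<'E'
from h import *
c={}
for n,(x,y) in(("top",(407,151)),("scene",(267,101))):
    im=cv2.imread(f"pics/{n}1.png").astype(int); m=(im[...,2]>1.0*70)&(im[...,2]>3*im[...,1])&(im[...,2]>3*im[...,0]); w=np.zeros_like(m); w[y-14:y+14,x-14:x+14]=1
    ys,xs=np.nonzero(m&w); c[n]=np.array([(xs.min()+xs.max())/2,(ys.min()+ys.max())/2]); print(n,len(xs),xs.min(),xs.max(),ys.min(),ys.max(),xs.mean(),ys.mean())
k=least_squares(lambda P:np.r_[(proj("top",P)-c["top"])[0],(proj("scene",P)-c["scene"])[0]],[.66,-.12,.27])
print(k.x,k.fun); 
for n in c: print(n,ray(n,c[n],.27))
E
```

```text
top 70 404 412 146 155 408.1 150.38571428571427
scene 55 263 270 95 102 266.3454545454546 98.45454545454545
[ 0.6656 -0.1211  0.2843] [ 0.0686 -0.2876  0.2432  0.0916]
top [ 0.6687 -0.1236  0.27  ]
scene [ 0.6684 -0.13    0.27  ]
```

```bash
python3 -m crank '[{"dx":-0.002,"dy":0.044,"dz":0,"wx":0,"wy":0,"wz":0},{"dx":-0.002,"dy":0.044,"dz":0,"wx":0,"wy":0,"wz":0},{"dx":-0.002,"dy":0.044,"dz":0,"wx":0,"wy":0,"wz":0},{"dx":-0.002,"dy":0.044,"dz":0,"wx":0,"wy":0,"wz":0},{"dx":-0.002,"dy":0.044,"dz":0,"wx":0,"wy":0,"wz":0}]' 0.45 20 |head -2
python3 -m crank '[{"dx":-0.002,"dy":0.044,"dz":0.03,"wx":0,"wy":0,"wz":0},{"dx":0,"dy":0,"dz":0.025,"wx":0,"wy":0,"wz":0},{"dx":0,"dy":0,"dz":0,"wx":0,"wy":0,"wz":0},{"dx":0,"dy":0,"dz":0,"wx":0,"wy":0,"wz":0}]'
python3 -c "
from h import *
to([.667,-.123,.251])
a=get_image('top')[50:250,300:500,::-1]; b=get_image('scene')[0:200,170:370,::-1]
cv2.imwrite('pics/ab2.png',cv2.resize(np.hstack([a,b]),None,fx=2,fy=2))"
```

```text
time_s: 6.8
tcp_pos: [0.631, -0.0997, 0.4095]
time_s: 7.2
tcp_pos: [0.6643, -0.1207, 0.3577]
tool_rot: [-2.721, -1.569, 0.001]
wrist_force: [-0.3, -0.5, 0.2]
opening: 0.0502
finger_force: 0.0
tcp [ 0.6643 -0.1207  0.3577] open 0.0501671258833778 F [-0.3002 -0.5075  0.2072] t 7.2 axes
 [[ 0.501   0.8654 -0.0002]
 [ 0.8654 -0.501  -0.001 ]
 [-0.001   0.0003 -1.    ]] 
shift [-0.0006  0.0036  0.1067] rows 2.372626424206589
```

View pics/ab2.png

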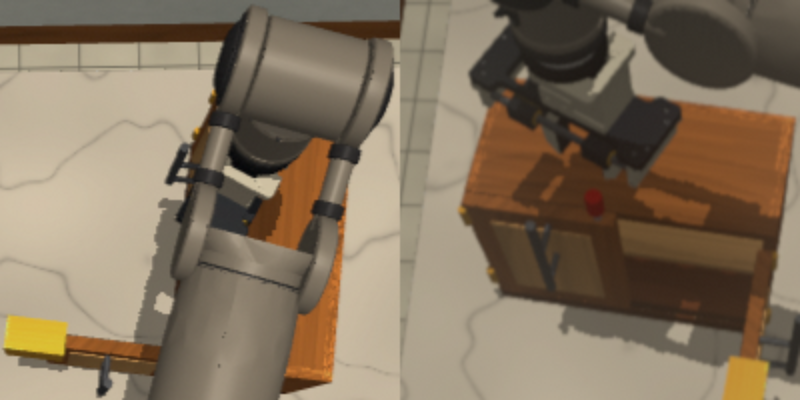

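The open gripper is above the red knob, at (594,202) in the right panel, and the door is still open with the hood clear. I'll descend and grip.

```bash
python3 -m crank '[{"dx":0,"dy":0.0035,"dz":0.03,"wx":0,"wy":0,"wz":0},{"dx":0,"dy":0,"dz":0.03,"wx":0,"wy":0,"wz":0},{"dx":0,"dy":0,"dz":0.024,"wx":0,"wy":0,"wz":0},{"dx":0,"dy":0,"dz":0.022,"wx":0,"wy":0,"wz":0},{"dx":0,"dy":0,"dz":0,"wx":0,"wy":0,"wz":0}]'
python3 -m crank '[{"dx":0,"dy":0,"dz":0,"wx":0,"wy":0,"wz":0},{"dx":0,"dy":0,"dz":0,"wx":0,"wy":0,"wz":0},{"dx":0,"dy":0,"dz":0,"wx":0,"wy":0,"wz":0},{"dx":0,"dy":0,"dz":0,"wx":0,"wy":0,"wz":0},{"dx":0,"dy":0,"dz":0,"wx":0,"wy":0,"wz":0}]' 1 25
python3 -m crank '[{"dx":0,"dy":0,"dz":0,"wx":0,"wy":0,"wz":0},{"dx":0,"dy":0,"dz":0,"wx":0,"wy":0,"wz":0}]'
```

```text
time_s: 7.8
tcp_pos: [0.6667, -0.122, 0.2512]
tool_rot: [-2.72, -1.569, 0.002]
wrist_force: [-0.9, 1.2, -0.7]
opening: 0.0505
finger_force: 0.0
time_s: 8.3
tcp_pos: [0.668, -0.1229, 0.2524]
tool_rot: [2.721, 1.568, 0.002]
wrist_force: [-0.1, -0.5, 2.4]
opening: 0.0194
finger_force: 25.0
time_s: 8.5
tcp_pos: [0.668, -0.1229, 0.2524]
tool_rot: [2.721, 1.568, 0.002]
wrist_force: [0.4, 0.7, 4.9]
opening: 0.0193
finger_force: 25.0
```

Gripped: the opening is 19.3 mm on the 20 mm knob. Now I raise it.

```bash
python3 -m crank '[{"dx":0,"dy":0,"dz":-0.007,"wx":0,"wy":0,"wz":0},{"dx":0,"dy":0,"dz":-0.007,"wx":0,"wy":0,"wz":0},{"dx":0,"dy":0,"dz":-0.007,"wx":0,"wy":0,"wz":0},{"dx":0,"dy":0,"dz":-0.006,"wx":0,"wy":0,"wz":0},{"dx":0,"dy":0,"dz":0,"wx":0,"wy":0,"wz":0}]'
python3 -m crank '[{"dx":0,"dy":0,"dz":-0.002,"wx":0,"wy":0,"wz":0},{"dx":0,"dy":0,"dz":-0.002,"wx":0,"wy":0,"wz":0},{"dx":0,"dy":0,"dz":0,"wx":0,"wy":0,"wz":0}]'
```

```text
time_s: 9.0
tcp_pos: [0.6679, -0.1228, 0.28]
tool_rot: [2.721, 1.568, 0.002]
wrist_force: [2.0, 0.6, 3.2]
opening: 0.0198
finger_force: 25.0
time_s: 9.3
tcp_pos: [0.6678, -0.1228, 0.2825]
tool_rot: [2.722, 1.569, 0.0]
wrist_force: [4.3, -1.4, -3.5]
opening: 0.0194
finger_force: 25.0
```

```bash
python3 -m crank '[{"dx":0,"dy":0,"dz":-0.002,"wx":0,"wy":0,"wz":0},{"dx":0,"dy":0,"dz":0,"wx":0,"wy":0,"wz":0}]'; python3 -m crank '[{"dx":0,"dy":0,"dz":-0.002,"wx":0,"wy":0,"wz":0},{"dx":0,"dy":0,"dz":0,"wx":0,"wy":0,"wz":0}]'
```

```text
time_s: 9.5
tcp_pos: [0.6677, -0.1227, 0.2826]
tool_rot: [-2.72, -1.568, 0.002]
wrist_force: [6.6, -0.8, -10.4]
opening: 0.0191
finger_force: 25.0
time_s: 9.7
tcp_pos: [0.6676, -0.1225, 0.2828]
tool_rot: [-2.719, -1.567, 0.005]
wrist_force: [8.5, -0.2, -16.8]
opening: 0.0194
finger_force: 25.0
```

The force rises while z stays put, so the bolt is on its stop. I'll release and retreat upward.

```bash
python3 -m crank '[{"dx":0,"dy":0,"dz":0,"wx":0,"wy":0,"wz":0},{"dx":0,"dy":0,"dz":0,"wx":0,"wy":0,"wz":0},{"dx":0,"dy":0,"dz":0,"wx":0,"wy":0,"wz":0},{"dx":0,"dy":0,"dz":0,"wx":0,"wy":0,"wz":0},{"dx":0,"dy":0,"dz":0,"wx":0,"wy":0,"wz":0}]' 0.45 20
python3 -m crank '[{"dx":0,"dy":0,"dz":-0.02,"wx":0,"wy":0,"wz":0},{"dx":0,"dy":0,"dz":-0.03,"wx":0,"wy":0,"wz":0},{"dx":0,"dy":0,"dz":-0.04,"wx":0,"wy":0,"wz":0},{"dx":0,"dy":0,"dz":-0.04,"wx":0,"wy":0,"wz":0},{"dx":0,"dy":0,"dz":0,"wx":0,"wy":0,"wz":0}]'
python3 -m crank '[{"dx":0.045,"dy":0,"dz":0,"wx":0,"wy":0,"wz":0},{"dx":0.045,"dy":0,"dz":0,"wx":0,"wy":0,"wz":0},{"dx":0.045,"dy":0,"dz":0,"wx":0,"wy":0,"wz":0},{"dx":0,"dy":0,"dz":0,"wx":0,"wy":0,"wz":0},{"dx":0,"dy":0,"dz":0,"wx":0,"wy":0,"wz":0}]'
python3 -c "
from h import *
a=get_image('top')[50:250,200:500,::-1]; b=get_image('scene')[30:230,190:390,::-1]
cv2.imwrite('pics/ab3.png',cv2.resize(np.hstack([a,b]),None,fx=1.6,fy=1.6))
print(proj('scene',[.6667,-.1225,.27]),proj('scene',[.6667,-.1225,.30]))"
```

```text
time_s: 10.2
tcp_pos: [0.6675, -0.1227, 0.2872]
tool_rot: [2.721, 1.569, 0.001]
wrist_force: [-0.3, -0.5, -0.7]
opening: 0.0497
finger_force: 0.0
time_s: 10.7
tcp_pos: [0.6683, -0.1229, 0.424]
tool_rot: [2.713, 1.564, 0.014]
wrist_force: [-0.1, 0.1, 0.7]
opening: 0.0503
finger_force: 0.0
time_s: 11.2
tcp_pos: [0.7312, -0.0049, 0.4107]
tool_rot: [2.72, 1.571, 0.0]
wrist_force: [0.3, -0.5, 0.3]
opening: 0.0508
finger_force: 0.0
[[267.0467 101.4727]] [[265.4396  94.12  ]]
```

View pics/ab3.png

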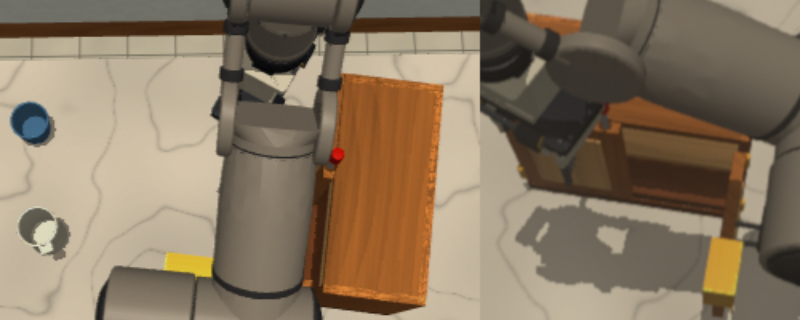

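The top panel shows the knob at about (411,147) full-frame, the hood and door still swung out, and the pitcher in place at about (224,194). I'll check the knob's height and then hand in.

```bash
python3 - <<'E'
from h import *
from bench import hand_in
im=get_image("top").astype(int); m=(im[...,0]>70)&(im[...,0]>3*im[...,1])&(im[...,0]>3*im[...,2]); ys,xs=np.nonzero(m[135:165,395:425]); print("centre",xs.mean()+395,ys.mean()+135, "was 408.1 150.4")
print(proj("top",[.6667,-.1225,.27]),proj("top",[.6667,-.1225,.30]))
print(hand_in())
E
```

```text
centre 410.66101694915255 147.0 was 408.1 150.4
[[407.6067 151.2778]] [[409.7818 148.0951]]
the job is handed in; nothing more can be done
None
```

The active door is open to about 89° and the flush bolt is raised fully to its stop, where it stayed after I let go. The pitcher wasn't touched, and I handed the job in at about 11 s; no verdict came back.

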